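Wedge a gel cassette against the core of an electrophoresis tank and hold it

TASK

Set up the gel tank for a one-gel run: slide the carry lock on top of the core all the way to its open end stop, so that the gaps beside the core are free. Then take the clamp wedge from the rack and slide it upright, down to the tank floor, into the only gap wide enough for it, between the loose gel cassette and the tank wall, about the middle of the cassette. With the wedge, gently push the cassette towards the core until it sits flush on the gasket, and finish while still holding the wedge there, keeping the cassette pressed (I fit the clamp while you hold); leave everything else where it stands.

Things in the scene. Friction and masses are not known exactly. Their poses are not given: they have to be found in the camera images.
- tank: clear open-topped electrophoresis tank, fixed to the bench, outside 146 mm (its x) by 150 mm (its y) by 115 mm high, walls and floor 5 mm thick: inside it reaches 68 mm either side of its middle along x, 70 mm along y. Origin: centre of its underside. The core stands across its middle, the dam on one side of the core (along x), the cassette on the other; which side is which changes.
- core_top (a point): centre of the top of the core, 115 mm above the tank's underside. The core is a fixed grey open frame, 132 mm long along the tank's y, 40 mm thick along its x; its two black gasket faces are square to the tank's x, 20 mm either side of its middle, from the floor (5 mm) up to 104 mm. Two electrode posts stand on it at the tank's y = -56 mm, up to 138 mm high
- carry_lock (a joint): the carry lock, a flat frosted bar lying across the core's top, 120 mm long (tank's x), 22 mm wide (tank's y), 5 mm thick, with a square finger grip. It slides along the tank's y: 0 = locked, bar over the tank's middle, covering the gaps on both sides; 0.052 m = open, at its end stop towards the tank's +y, the gaps' middles free. Takes about 2 N to move and stays where it is left
- lock_grip (a point): top centre of the carry lock's finger grip, 146 mm above the tank's underside; the grip is 16 mm by 16 mm and 26 mm tall, rising from the bar (top of the bar 120 mm above the tank's underside); this point moves with the lock
- cassette: the gel cassette, a flat white plate 8 mm thick (its x), 100 mm wide (its y), 100 mm tall, 0.09 kg, loose, standing upright on the tank floor between core and tank wall, 12 to 15 mm off the gasket; behind it 25 to 28 mm are free up to the wall. Origin: centre of its underside; flush, this is 24 mm from the tank's middle along the tank's x. May crack under more than 60 N
- cassette_top (a point): centre of the cassette's top edge, 100 mm above its origin
- dam: the blanking dam, a white ribbed plastic block 32 mm thick (tank's x), 100 mm wide, 100 mm tall, fixed in the tank on the other side of the core; behind it only 13 to 16 mm are free, too narrow for the wedge. Origin: centre of its underside
- wedge: the clamp wedge, frosted plastic, standing upright in one of the two slots of the rack, 160 mm tall in all, about 0.16 kg: a blade 18 mm thick (its x) and 56 mm wide (its y) from 0 to 95 mm with a rounded lower edge, and above it, centred, a ribbed grip tab 12 mm thick (its x), 40 mm wide (its y) from 95 to 160 mm. The same front and back. Origin: centre of its underside
- rack: grey plastic accessory rack, fixed to the bench, 120 mm (its x) by 100 mm (its y) by 50 mm high, with two slots 21 mm by 60 mm, 42 mm deep (slot floor 8 mm high), at its x = -30 and +30 mm. Origin: centre of its underside. The wedge stands in one slot, the blank in the other
- blank: a plain clear plastic plate, 14 mm by 56 mm by 85 mm tall, no grip tab, standing in the other slot of the rack; leave it. Origin: centre of its underside
- beaker: glass beaker, 68 mm across, 85 mm tall, between tank and rack; leave it. Origin: centre of its underside
- timer: flat white timer, 62 mm square, 18 mm tall; leave it. Origin: centre of its underside
- buffer_bottle: white plastic bottle, 76 mm across, 190 mm tall; leave it. Origin: centre of its underside
- tip_box: pipette tip box, 85 by 127 by 62 mm; leave it. Origin: centre of its underside
- tank_lid: clear lid of the tank, 152 by 158 mm, 52 mm tall with its two plugs, lying on the bench; leave it. Origin: centre of its underside
- marker: black marker pen, 15 mm thick, 130 mm long, lying on the bench; leave it. Origin: under its middle

How it is judged (in metres and radians):
On the way, in this order (a step that is already met when the one before it is completed fails the run):
1. the carry lock is slid to its open end stop (value of joint carry_lock above 0.047 m), for 0.2 s.
2. the wedge stands down in the gap between the cassette and the tank wall (z of wedge in the frame of tank below 0.03 m and y of wedge in the frame of tank between -0.025 and 0.025 m and angle between wedge's own z axis and vertical below 0.12 rad and ((x of cassette in the frame of tank above 0.015 m and x of wedge in the frame of tank between 0.03 and 0.066 m) or (x of cassette in the frame of tank below -0.015 m and x of wedge in the frame of tank between -0.066 and -0.03 m))), for 0.1 s.
At the end, for the whole second after the job is handed in: Lock within 5 mm of its open stop; wedge upright (7 deg), foot within 8 mm of the tank floor, behind the cassette, within 25 mm of its middle; cassette foot and top within 2 mm of the gasket, square within 2 deg; fingers hold the wedge pressing it with over 2.5 N through the last second (value of joint carry_lock above 0.047 m and z of wedge in the frame of tank below 0.013 m and y of wedge in the frame of tank between -0.025 and 0.025 m and angle between wedge's own z axis and vertical below 0.12 rad and ((x of cassette in the frame of tank between 0.02 and 0.026 m and x of cassette_top in the frame of tank between 0.02 and 0.026 m and x of wedge in the frame of tank between 0.03 and 0.046 m) or (x of cassette in the frame of tank between -0.026 and -0.02 m and x of cassette_top in the frame of tank between -0.026 and -0.02 m and x of wedge in the frame of tank between -0.046 and -0.03 m)) and angle between the x axis of cassette and the x axis of tank, either way round below 0.035 rad and contact force between wedge and cassette above 2.5 N and contact force between the fingers and wedge above 3 N and linear speed of cassette below 0.01 m/s); the arm keeps its last pose, push and grip.
It fails at once if the wedge, the fingers or the arm press the cassette with more than 60 N (contact force between any of wedge, the fingers, the arm and cassette above 60 N).
It fails at once if another thing on the bench is moved by more than 30 mm (distance of any of blank, beaker, timer, buffer_bottle, tip_box, tank_lid, marker from where it was at the start of the episode above 0.03 m).
It also fails if it takes over 58 s, if anything falls off the work surface, if the arm or the gripper's body presses on something with over 40 N, if the wrist force passes 120 N, or if a joint passes its speed limit or range.

ROBOT

A 6-joint arm with a two-finger parallel gripper is mounted at the origin on the work surface. World frame = base frame: x ahead of the robot, y to its left, z up, the work surface at z = 0. Lengths are in m, angles in degrees, forces in N, time in s.
With the tool pointing down it reaches from about 0.275 to 0.875 m from the base axis. Payload 12.5 kg.
Tool frame: the origin (TCP) lies at the very end of the fingers, on their centre line; the grasp point (between the pads) lies 19 mm behind it; z points along the fingers, y is the line along which they close (so a half turn about z gives the same grasp; the last joint's range is limited). The gripper opens to 85 mm and grips with 20 to 120 N. Pads are 22 mm wide; open, the fingers measure 114 mm over their backs; the gripper's body (76 mm by 85 mm) begins 54 mm behind the grasp point. The pads swing forward as they close: fully open they stand 13 mm farther back than shut.
Start: joints at [70.382, 20.094, 94.641, -0, 65.266, -4.847], TCP at [0.14, 0.532, 0.231] pointing down, gripper open.
Joint ranges: [-157.81, 157.81], [-45, 120.19], [0.68, 151.7], [-89.99, 269.99], [4.06, 180], [-164.3, 164.3]. Speed limits (degrees/s): [127.2, 127.2, 159.86, 180, 180, 180].

INTERFACE

Orientations are given as a 3x3 rotation matrix whose columns are the frame's x, y, z axes.
In Python, from rig import manip gives the robot as it stands. The module is installed in compiled form; this text tells all that it offers.
- The arm moves only by the shell command python3 -m handwheel 'ROWS' [OPENING] [FORCE]. ROWS is JSON, a list of rows, each a list of 6 numbers: the shift along the world's x, y, z in m, then the turn, a rotation vector about the world's x, y, z in rad. A call has 1 to 8 rows; each row shifts and turns the commanded pose from where the row before left it; what a row does not reach is not made up. A row lasts 1/8 s, in which the tool goes at most 62.5 mm and 10.7 degrees, less where a joint would pass 70% of its speed; a pose out of reach is approached as far as the arm can. A call with a gripper value outside its range is refused whole. OPENING is the finger opening in m, from 0 to 0.0854, set as the call begins (- or left out, the last holds). The fingers move at their own pace and stop on an object; FORCE is the grip in N (left out, the last holds). Time passes only in rows, so rows that do not move let the fingers close. It gives the time, the measured TCP pose, the force, the opening and the grip force at its end, in the units of the state.
- manip.observe(): the state, without advancing time (a new reading comes with each control period).
- manip.snapshot(name): name is "side" or "top"; returns a dict with "img" (400x640x3 uint8, red, green, blue), "z_map" (400x640 float32, m along the optical axis (not along the pixel's ray), 0 where there is no reading), "fx", "fy", "cx", "cy" (pixels), "distortion" ([k1, k2, p1, p2, k3] as OpenCV has them; the pictures are not rectified), "R" (3x3) and "t" (3): a world point X has camera coordinates R X + t. Camera axes: x right, y down, z forward; pixel columns grow to the right and rows downward; lengths in m; the calibration is good to about 2 mm. A picture is of the moment at which its call begins.
- manip.close_job(): hands the job in; it is judged then, once.
Trained networks look in a picture, given as the dict that the camera call returned (one of the last four; its "shot" number tells which), for a name from the list of things; names that differ only in an ending like _2 or _b are one class to them, and where a whole thing is asked for, a point or a joint stands for the part that bears it (a point fixed in the world has none). Each returns a list of dicts, best first, with "conf" (0 to 1); they miss things now and then, are a little off and sometimes report something else, mostly with a low value. They report only what shows in the picture. A call takes as long as a camera call.
- manip.regions_of(thing, picture): "region" (400x640 bool, what is visible of it) and "rect" ([left, top, right, bottom] in pixels, round what is visible of it).
The state is a dict: "time": time; "qpos": joint angles; "qvel": joint speeds; "effort": joint torques, N m; "eef_pos": TCP position; "tool_rot": TCP orientation; "contact_force": force on the tool from outside, world axes, zero at the start; "torque": the same for the moment, N m; "width": finger opening in m; "grip_force": force on a finger pad.
Only numpy, scipy, OpenCV 4.12 (cv2) and the standard library are available. Lean on these libraries where they do the work, as an engineer would, in place of code of your own. Each camera call takes 0.05 s, during which the arm holds its last target. There are 200 camera calls.

## Working session

There is one attempt and no reset: what is moved stays moved. The work goes in short steps, Python scripts to look and compute and a shell command to move; the robot and the scene stay as the last step left them, time stands still between calls to the robot, and variables do not carry over. Pictures are saved under pics/ and viewed, at most 10 in all, crops included, and the job is handed in when it is done.

```bash
mkdir -p pics; cat > h.py <<'E'
import numpy as np, cv2
from rig import manip
def K(p): return np.array([[p['fx'],0,p['cx']],[0,p['fy'],p['cy']],[0,0,1.]])
def cloud(p):
    "world point per pixel"
    h,w=p['z_map'].shape
    uv=np.stack(np.meshgrid(np.arange(w),np.arange(h)),-1).reshape(-1,1,2).astype(float)
    n=cv2.undistortPoints(uv,K(p),np.array(p['distortion'])).reshape(h,w,2)
    z=p['z_map'][...,None]
    return (np.concatenate([n*z,z],-1)-np.array(p['t']))@np.array(p['R'])
def proj(p,X):
    return cv2.projectPoints(np.array(X,float).reshape(-1,1,3),cv2.Rodrigues(np.array(p['R']))[0],np.array(p['t']),K(p),np.array(p['distortion']))[0].reshape(-1,2)
def save(p,n,box=None,s=1):
    im=p['img'][...,::-1]
    if box: im=im[box[1]:box[3],box[0]:box[2]]
    cv2.imwrite('pics/'+n,cv2.resize(im,None,fx=s,fy=s,interpolation=cv2.INTER_CUBIC))
E
python3 - <<'E'
from h import *
np.set_printoptions(precision=4,suppress=True)
for v in('top','side'):
    p=manip.snapshot(v);save(p,v+'0.png');C=cloud(p)
    np.savez('pics/'+v+'0.npz',**{k:np.array(x) for k,x in p.items()})
    print(v,'cam',-np.array(p['R']).T@p['t'])
    for n in ['tank','carry_lock','cassette','dam','wedge','rack','blank','beaker','tank_lid','buffer_bottle','tip_box','timer','marker']:
        r=manip.regions_of(n,p)
        if r:
            r=r[0];X=C[r['region']&(p['z_map']>0)]
            print(n,round(r['conf'],2),r['rect'],np.median(X,0),X.min(0),X.max(0)) if len(X) else print(n,r['rect'])
E
```

```text
top cam [ 0.4213 -0.0341  1.7439]
tank 0.61 [335.2, 183.9, 381.9, 225.9] [ 0.5259 -0.1969  0.1066] [ 0.4429 -0.2958 -0.0072] [ 0.6138 -0.1189  0.1544]
carry_lock 0.45 [357.5, 192.2, 363.5, 225.4] [ 0.508  -0.1941  0.1221] [ 0.4612 -0.2061  0.1099] [ 0.5749 -0.1868  0.1544]
dam 0.74 [341.4, 211.2, 377.1, 222.8] [ 0.4805 -0.1857  0.0948] [ 0.4642 -0.2652  0.0004] [ 0.4982 -0.1472  0.1138]
wedge 0.67 [238.1, 204.6, 260.1, 209.9] [0.5126 0.2089 0.1275] [0.5031 0.1866 0.043 ] [0.5245 0.2384 0.1755]
rack 0.62 [231.9, 182.9, 266.9, 224.4] [0.5433 0.2108 0.05  ] [ 0.4784  0.1602 -0.005 ] [0.6109 0.2788 0.1036]
beaker 0.63 [292.1, 153.8, 310.0, 168.6] [0.7069 0.0122 0.0125] [ 0.6657 -0.0211 -0.0062] [0.7287 0.043  0.0914]
tank_lid 0.56 [145.8, 179.9, 199.9, 219.3] [0.5654 0.5091 0.0328] [ 0.4805  0.4236 -0.0078] [0.6492 0.6149 0.0615]
buffer_bottle 0.93 [420.0, 188.3, 449.7, 212.8] [ 0.5475 -0.4747  0.1259] [ 0.5124 -0.5448 -0.0062] [ 0.6036 -0.4487  0.2017]
tip_box 0.75 [421.8, 229.0, 462.1, 252.4] [ 0.4036 -0.5136  0.0616] [ 0.353  -0.5983 -0.0071] [ 0.4531 -0.4563  0.0723]
timer 0.68 [359.
[... 833 characters left out ...]
]
blank 0.5 [260.9, 156.1, 281.1, 171.2] [0.5698 0.2215 0.076 ] [ 0.5238  0.1931 -0.0081] [0.6434 0.315  0.1351]
beaker 0.59 [328.0, 166.9, 350.3, 194.6] [0.6978 0.0131 0.0555] [ 0.6615 -0.0225 -0.0068] [0.781  0.0883 0.0917]
tank_lid 0.88 [195.0, 118.7, 251.2, 156.9] [0.5579 0.4975 0.0306] [ 0.4746  0.42   -0.0077] [0.6514 0.601  0.0587]
buffer_bottle 0.75 [412.1, 263.0, 442.9, 311.6] [ 0.5338 -0.4973  0.1187] [ 0.5139 -0.5275 -0.0002] [ 0.666  -0.4216  0.1979]
tip_box 0.8 [378.6, 306.8, 432.9, 360.4] [ 0.392  -0.5257  0.0609] [ 0.3546 -0.59   -0.0076] [ 0.477  -0.4409  0.0704]
timer 0.65 [270.7, 227.7, 296.3, 248.6] [ 0.4128 -0.0166  0.0169] [ 0.3769 -0.0528 -0.0052] [0.4523 0.0262 0.025 ]
```

```bash
python3 - <<'E'
import numpy as np,cv2
t=np.load('pics/top0.npz')['img'][...,::-1];s=np.load('pics/side0.npz')['img'][...,::-1]
a=cv2.resize(t[175:235,325:395],(700,600),interpolation=cv2.INTER_CUBIC);cv2.imwrite('pics/a.png',a)
a=cv2.resize(s[200:280,305:400],(713,600),interpolation=cv2.INTER_CUBIC);cv2.imwrite('pics/b.png',a)
a=cv2.resize(t[130:250,210:370],(800,600),interpolation=cv2.INTER_CUBIC);cv2.imwrite('pics/c.png',a)
E
```

```text
(no output)
```

View pics/a.png

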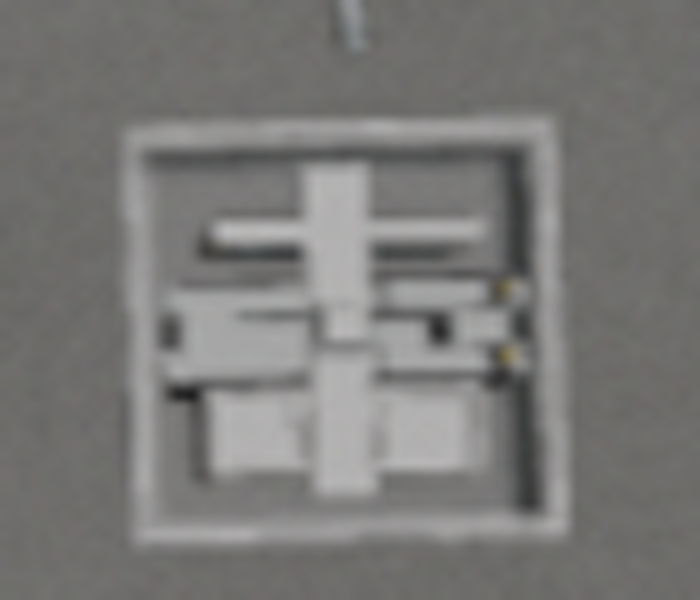

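View pics/b.png

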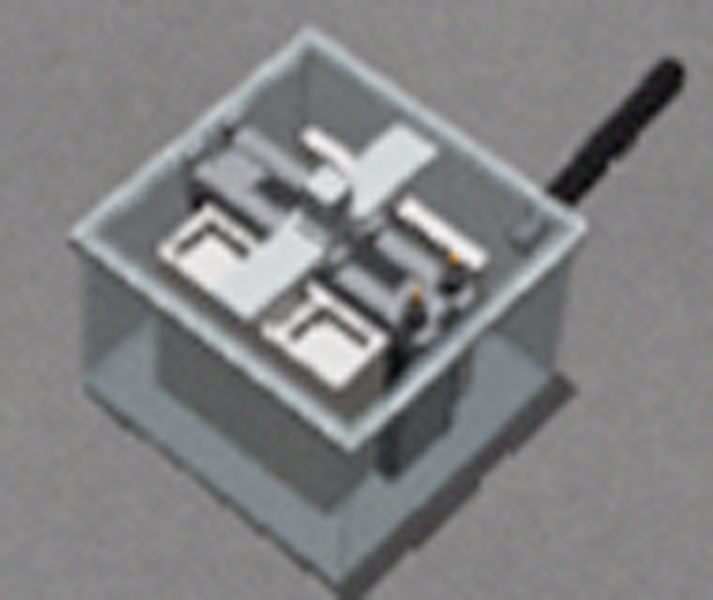

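View pics/c.png

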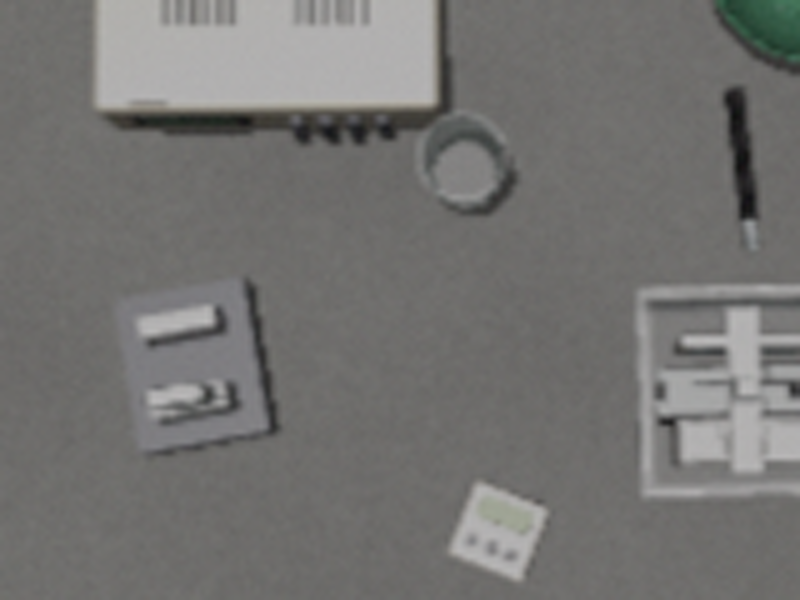

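Top view: tank rim corners in crop a at (125,122), (552,118), (568,540), (135,545). The cassette is on the upper (world +x) side, the dam is below, and the posts are on the right (world −y), so tank axes ≈ world axes. In crop c the wedge with its tab is in the lower slot at (190,398) and the blank is in the upper slot at (180,322).

```bash
python3 - <<'E'
from h import *
np.set_printoptions(precision=4,suppress=True)
P={v:{k:x for k,x in np.load(f'pics/{v}0.npz').items()} for v in('top','side')}
def ray(p,uv,z):
    n=cv2.undistortPoints(np.array(uv,float).reshape(-1,1,2),K(p),p['distortion']).reshape(-1,2)
    d=np.c_[n,np.ones(len(n))]@p['R'];c=-p['R'].T@p['t']
    return c+d*((z-c[2])/d[:,2])[:,None]
def rep(n,X):
    c=X.mean(0);e=(X[1]-X[0]+X[2]-X[3])/2;f=(X[0]-X[3]+X[1]-X[2])/2
    print(n,c,'right edge',e[:2],np.hypot(*e[:2]),'up',f[:2],np.hypot(*f[:2]),'ang right-from -y',np.degrees(np.arctan2(e[0],-e[1])),'ang up from x',np.degrees(np.arctan2(f[1],f[0])))
o=np.array([324.5,174.5])
rep('tank top',ray(P['top'],np.array([(125,122),(552,118),(568,540),(135,545)])/10+o+.0,.115))
s=np.array([304.5,199.5])
rep('tank side',ray(P['side'],np.array([(308,28),(588,228),(348,447),(70,232)])/7.5+s,.115))
rep('rack top',ray(P['top'],np.array([(118,302),(248,280),(272,432),(145,452)])/5+[209.6,129.6],.05))
print('grip',ray(P['top'],np.array([[347,324]])/10+o,.146),ray(P['side'],np.array([[328,178]])/7.5+s,.146))
print('cass ends',ray(P['top'],np.array([(212,232),(487,228)])/10+o,.105))
for v in P:
    C=cloud(P[v]);ok=P[v]['z_map']>0
    def box(n,lo,hi):
        X=C[ok&(C>lo).all(-1)&(C<hi).all(-1)]
        if len(X)<3: print(v,n,len(X));return
        m=X.mean(0);w,V=np.linalg.eigh(np.cov(X[:,:2].T));d=V[:,1]*np.sign(V[1,1])
        print(v,n,len(X),m,X.min(0),X.max(0),'zmed',np.median(X[:,2]),'long dir from y',np.degrees(np.arctan2(-d[0],d[1])))
    box('tab',[.48,.17,.15],[.56,.25,.19])
    box('blade',[.48,.17,.09],[.545,.25,.125])
    box('blank',[.545,.17,.075],[.60,.27,.11])
    box('cass',[.545,-.26,.09],[.57,-.13,.112])
    box('grip',[.49,-.22,.135],[.55,-.17,.16])
E
```

```text
tank top [ 0.5179 -0.1957  0.115 ] right edge [ 0.0003 -0.1575] 0.15750250388850984 up [0.155  0.0021] 0.15504713410346588 ang right-from -y 0.09595348809923047 ang up from x 0.790502848277056
tank side [ 0.5203 -0.195   0.115 ] right edge [ 0.0019 -0.1554] 0.15545003391518036 up [0.1509 0.0018] 0.15091413411156054 ang right-from -y 0.7097591545362445 ang up from x 0.6864655044685115
rack top [0.5433 0.218  0.05  ] right edge [ 0.0152 -0.098 ] 0.09920307038280508 up [0.1157 0.0199] 0.11736059021756752 ang right-from -y 8.815488064172197 ang up from x 9.739114158092349
grip [[ 0.5184 -0.1934  0.146 ]] [[ 0.5218 -0.1917  0.146 ]]
cass ends [[ 0.5553 -0.1482  0.105 ]
 [ 0.5559 -0.2498  0.105 ]]
top tab 44 [0.5151 0.2128 0.1676] [0.5065 0.1948 0.1509] [0.524  0.2311 0.1755] zmed 0.16835382628089313 long dir from y 12.066426121878823
top blade 36 [0.5129 0.2069 0.1031] [0.5022 0.1868 0.0915] [0.528  0.2415 0.1199] zmed 0.10382299741339954 long dir from y 18.739800834174133
top blank 68 [0.5743 0.2245 0.093 ] [0.5636 0.1955 0.0773] [0.5849 0.2523 0.1038] zmed 0.09271974330604046 long dir f
[... 352 characters left out ...]
1622] [0.5057 0.1924 0.1502] [0.5249 0.2379 0.1741] zmed 0.16289324046451542 long dir from y 10.180865297601374
side blade 100 [0.511  0.2102 0.1061] [0.4998 0.1863 0.0902] [0.5288 0.2462 0.1235] zmed 0.10465097572083178 long dir from y 14.71239668586946
side blank 91 [0.5718 0.2226 0.0875] [0.5592 0.1954 0.0755] [0.5876 0.2542 0.1001] zmed 0.08861307925458417 long dir from y 10.048018978020012
side cass 88 [ 0.5549 -0.2063  0.1018] [ 0.5476 -0.2506  0.0901] [ 0.5624 -0.1487  0.1115] zmed 0.10261997631058503 long dir from y -0.039544314874933456
side grip 35 [ 0.5162 -0.1954  0.1432] [ 0.5067 -0.2027  0.1355] [ 0.5285 -0.1867  0.1493] zmed 0.1441337192635219 long dir from y 88.68022754863846
```

```bash
python3 - <<'E'
from h import *
np.set_printoptions(precision=4,suppress=True)
s=manip.observe();print(s['time'],s['eef_pos'],np.array(s['tool_rot']),s['width'])
y=np.array(s['tool_rot'])[:,1];print('tool y angle',np.degrees(np.arctan2(y[1],y[0])))
E
```

```text
1.4 [0.1402 0.5318 0.2313] [[-0.9669  0.255  -0.    ]
 [ 0.255   0.9669  0.    ]
 [ 0.      0.     -1.    ]] 0.08544400577944458
tool y angle 75.22783936366677
```

```bash
python3 -m handwheel '[[0.0236,-0.0455,0,0,0,-0.0816],[0.0236,-0.0455,0,0,0,-0.0816],[0.0236,-0.0455,0,0,0,-0.0816],[0.0236,-0.0455,0,0,0,-0.0816],[0.0236,-0.0455,0,0,0,-0.0816],[0.0236,-0.0455,0,0,0,-0.0816],[0.0236,-0.0455,0,0,0,-0.0816],[0.0236,-0.0455,0,0,0,-0.0816]]' 0.05 40
python3 -m handwheel '[[0.0236,-0.0455,0,0,0,-0.0816],[0.0236,-0.0455,0,0,0,-0.0816],[0.0236,-0.0455,0,0,0,-0.0816],[0.0236,-0.0455,0,0,0,-0.0816],[0.0236,-0.0455,0,0,0,-0.0816],[0.0236,-0.0455,0,0,0,-0.0816],[0.0236,-0.0455,0,0,0,-0.0816],[0.0236,-0.0455,0,0,0,-0.0816]]'
```

```text
time: 2.4
eef_pos: [0.3296, 0.1663, 0.2316]
tool_rot: [[-0.611, 0.791, 0.001], [0.791, 0.611, 0.0], [-0.0, 0.001, -1.0]]
contact_force: [0.3, 0.6, 0.1]
width: 0.0501
grip_force: 0.0
time: 3.4
eef_pos: [0.5184, -0.1979, 0.2313]
tool_rot: [[-0.004, 1.0, 0.0], [1.0, 0.004, -0.0], [-0.0, 0.0, -1.0]]
contact_force: [0.6, 0.4, -0.0]
width: 0.0501
grip_force: 0.0
```

```bash
python3 -m handwheel '[[0,0.003,-0.03,0,0,0.002],[0,0,-0.03,0,0,0.002],[0,0,-0.025,0,0,0],[0,0,-0.012,0,0,0],[0,0,-0.01,0,0,0]]'
python3 -m handwheel '[[0,0,0,0,0,0],[0,0,0,0,0,0],[0,0,0,0,0,0],[0,0,0,0,0,0],[0,0,0,0,0,0]]' 0.005 40
```

```text
time: 4.03
eef_pos: [0.5181, -0.1933, 0.1242]
tool_rot: [[-0.011, 1.0, 0.0], [1.0, 0.011, -0.0], [-0.0, 0.0, -1.0]]
contact_force: [0.3, 0.8, 0.1]
width: 0.0503
grip_force: 0.0
time: 4.65
eef_pos: [0.5192, -0.1935, 0.1253]
tool_rot: [[-0.012, 1.0, 0.003], [1.0, 0.012, -0.001], [-0.001, 0.003, -1.0]]
contact_force: [6.2, -1.6, -2.2]
width: 0.0146
grip_force: 43.6
```

```bash
python3 -m handwheel '[[0,0.008,0,0,0,0],[0,0.01,0,0,0,0],[0,0.01,0,0,0,0],[0,0.01,0,0,0,0],[0,0.008,0,0,0,0],[0,0.004,0,0,0,0]]'
python3 -m handwheel '[[0,0.002,0,0,0,0],[0,0.001,0,0,0,0],[0,0.001,0,0,0,0]]'
```

```text
time: 5.4
eef_pos: [0.5185, -0.1437, 0.1253]
tool_rot: [[-0.013, 1.0, 0.002], [1.0, 0.013, -0.003], [-0.003, 0.002, -1.0]]
contact_force: [-0.3, -26.7, 1.4]
width: 0.0151
grip_force: 44.1
time: 5.78
eef_pos: [0.5185, -0.1435, 0.1253]
tool_rot: [[-0.013, 1.0, 0.003], [1.0, 0.013, -0.008], [-0.008, 0.002, -1.0]]
contact_force: [-0.8, -38.5, -0.7]
width: 0.0151
grip_force: 43.8
```

```bash
python3 -m handwheel '[[0,-0.004,0,0,0,0],[0,0,0,0,0,0],[0,0,0,0,0,0]]' 0.04 
python3 -m handwheel '[[0,0,0.03,0,0,0],[0,0,0.04,0,0,0],[0,0.03,0.04,0,0,0.02],[0,0.05,0,0,0,0.03],[0,0.055,0,0,0,0.03],[0,0.055,0,0,0,0.03],[0,0.055,0,0,0,0.03],[-0.004,0.05,0,0,0,0.016]]'
python3 -m handwheel '[[0,0.04,0,0,0,0],[0,0.02,0,0,0,0],[0,0,0,0,0,0]]'
python3 - <<'E'
from h import *
np.set_printoptions(precision=4,suppress=True)
s=manip.observe();print(s['eef_pos'],s['qpos'])
for v in('top','side'):
    p=manip.snapshot(v);C=cloud(p);np.savez('pics/'+v+'1.npz',**{k:np.array(x) for k,x in p.items()})
    X=C[(p['z_map']>0)&(C>[.46,-.19,.135]).all(-1)&(C<[.56,-.1,.16]).all(-1)];print('grip',len(X),X.mean(0))
p=np.load('pics/top1.npz');a=p['img'][...,::-1];cv2.imwrite('pics/d.png',np.hstack([cv2.resize(a[180:230,330:390],(400,333)),cv2.resize(a[180:230,220:280],(400,333))]))
E
```

```text
time: 6.15
eef_pos: [0.5175, -0.1426, 0.1241]
tool_rot: [[-0.012, 1.0, -0.001], [1.0, 0.012, 0.001], [0.001, -0.001, -1.0]]
contact_force: [-0.7, 0.2, 0.4]
width: 0.0399
grip_force: 0.0
time: 7.15
eef_pos: [0.5132, 0.1541, 0.2342]
tool_rot: [[-0.168, 0.986, -0.0], [0.986, 0.168, 0.0], [0.0, -0.0, -1.0]]
contact_force: [-0.3, 0.4, -0.1]
width: 0.0397
grip_force: 0.0
time: 7.52
eef_pos: [0.5135, 0.2125, 0.234]
tool_rot: [[-0.168, 0.986, -0.001], [0.986, 0.168, -0.0], [-0.0, -0.001, -1.0]]
contact_force: [1.1, -0.6, -0.4]
width: 0.04
grip_force: 0.0
[0.5135 0.2125 0.234 ] [17.687  20.5431 93.5795 -0.0015 65.9108  7.9983]
grip 23 [ 0.5178 -0.146   0.1462]
grip 32 [ 0.5154 -0.1463  0.1437]
```

View pics/d.png

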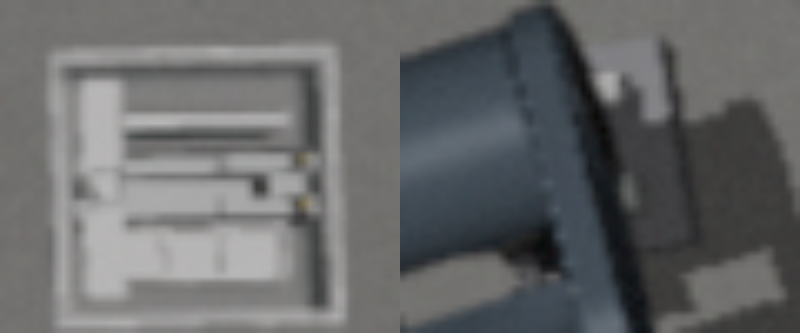

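Lock bar now 7 mm from the inner +y wall (crop left half, bar at x≈78–125, wall edge ≈66), i.e. at its open stop. Now grasp the wedge.

```bash
python3 -m handwheel '[[0.0005,0.0005,-0.03,0,0,0],[0,0,-0.03,0,0,0],[0,0,-0.025,0,0,0],[0,0,-0.014,0,0,0],[0,0,-0.009,0,0,0]]'
python3 -m handwheel '[[0,0,0,0,0,0],[0,0,0,0,0,0],[0,0,0,0,0,0],[0,0,0,0,0,0],[0,0,0,0,0,0]]' 0.002 90
```

```text
time: 8.25
eef_pos: [0.5145, 0.2117, 0.126]
tool_rot: [[-0.166, 0.986, -0.0], [0.986, 0.166, -0.0], [-0.0, -0.0, -1.0]]
contact_force: [0.5, 0.7, 0.7]
width: 0.0401
grip_force: 0.0
time: 8.88
eef_pos: [0.5148, 0.2125, 0.127]
tool_rot: [[-0.167, 0.986, 0.001], [0.986, 0.167, 0.0], [0.0, 0.001, -1.0]]
contact_force: [-0.1, -0.9, 6.2]
width: 0.0108
grip_force: 88.5
```

```bash
python3 -m handwheel '[[0,0,0.01,0,0,0],[0,0,0.02,0,0,0],[0,0,0.03,0,0,0],[0,0,0.04,0,0,0],[0,0,0.04,0,0,0],[0,0,0.02,0,0,0]]'
python3 -m handwheel '[[0.004,-0.03,0,0,0,-0.02],[0.008,-0.05,0,0,0,-0.02],[0.008,-0.05,0,0,0,-0.02],[0.008,-0.05,0,0,0,-0.02],[0.008,-0.05,0,0,0,-0.02],[0.008,-0.05,0,0,0,-0.02],[0.008,-0.05,0,0,0,-0.02],[0.004,-0.035,0,0,0,-0.02]]'
python3 -m handwheel '[[0.002,-0.025,0,0,0,0],[0,-0.015,0,0,0,0],[0,-0.002,0,0,0,0],[0,0,0,0,0,0]]'
python3 - <<'E'
from h import *
np.set_printoptions(precision=4,suppress=True)
for v in('top','side'):
    p=manip.snapshot(v);C=cloud(p);np.savez('pics/'+v+'2.npz',**{k:np.array(x) for k,x in p.items()})
    for n in('wedge','cassette'):
        r=manip.regions_of(n,p)
        if r: X=C[r[0]['region']&(p['z_map']>0)];print(v,n,r[0]['conf'],r[0]['rect'],np.percentile(X,[5,50,95],axis=0).tolist())
    b=(250,150,450,300); save(p,v+'2.png',b,3 if v=='top' else 3.9)
s=manip.observe();print(s['eef_pos'],s['tool_rot'],s['time'])
E
```

```text
time: 9.62
eef_pos: [0.5143, 0.2124, 0.2888]
tool_rot: [[-0.167, 0.986, 0.002], [0.986, 0.167, 0.001], [0.0, 0.002, -1.0]]
contact_force: [1.3, -0.7, -3.2]
width: 0.0111
grip_force: 88.5
time: 10.62
eef_pos: [0.5699, -0.1546, 0.2864]
tool_rot: [[-0.006, 1.0, -0.001], [1.0, 0.006, 0.0], [0.0, -0.001, -1.0]]
contact_force: [-1.0, 0.0, -2.1]
width: 0.0111
grip_force: 88.4
time: 11.12
eef_pos: [0.5722, -0.1939, 0.2863]
tool_rot: [[-0.008, 1.0, -0.0], [1.0, 0.008, 0.0], [0.0, -0.0, -1.0]]
contact_force: [-0.8, 0.6, -1.9]
width: 0.011
grip_force: 88.4
top cassette 0.49 [351.3, 197.7, 362.4, 200.5] [[0.5518796202609269, -0.2054279840663817, 0.029421225935744], [0.5536476826701545, -0.1898330817100101, 0.10229986567059986], [0.5577134728799983, -0.17082881572057915, 0.10886157287607331]]
side wedge 0.92 [349.0, 176.3, 371.0, 214.4] [[0.5607851619225462, -0.21871571339808937, 0.17741822368641436], [0.5645389539554888, -0.19981994036665984, 0.23389406495409176], [0.5775352820003854, -0.1650193209025703, 0.30834996017897487]]
[ 0.5724 -0.1942  0.2864] [[-0.008   1.      0.0001]
 [ 1.      0.008  -0.    ]
 [-0.      0.0001 -1.    ]] 11.425
```

View pics/side2.png

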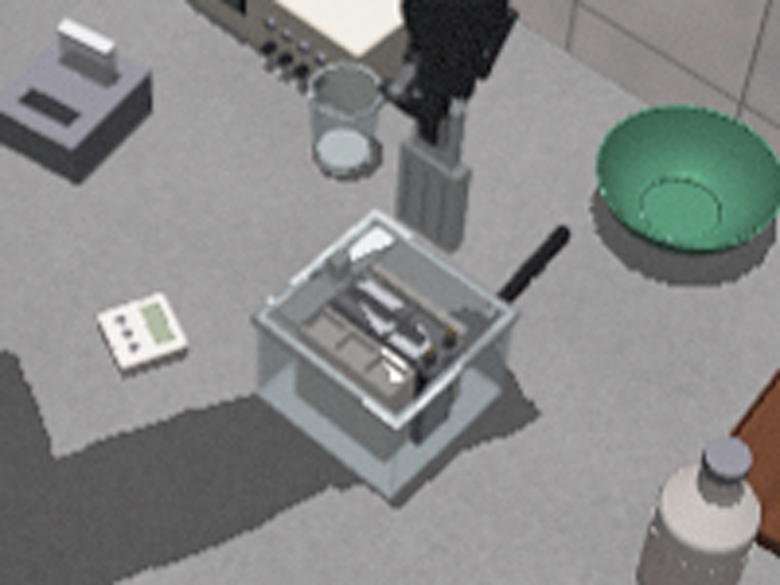

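Side view: wedge upright in the fingers with its foot over the +x gap (blade at crop (435,200)), the lock at the far end, and the rack slot empty. Descending.

```bash
python3 -m handwheel '[[0.0005,0,-0.02,0,0,0],[0,0,-0.025,0,0,0],[0,0,-0.015,0,0,0],[0,0,-0.01,0,0,0],[0,0,-0.01,0,0,0]]'
python3 -m handwheel '[[0,0,-0.01,0,0,0],[0,0,-0.012,0,0,0],[0,0,-0.012,0,0,0],[0,0,-0.012,0,0,0]]'
```

```text
time: 12.05
eef_pos: [0.5731, -0.1948, 0.2063]
tool_rot: [[-0.007, 1.0, 0.001], [1.0, 0.007, -0.0], [-0.0, 0.001, -1.0]]
contact_force: [-0.2, -0.4, -1.3]
width: 0.0107
grip_force: 88.3
time: 12.55
eef_pos: [0.5727, -0.1947, 0.1594]
tool_rot: [[-0.007, 1.0, -0.0], [1.0, 0.007, 0.0], [0.0, -0.0, -1.0]]
contact_force: [0.3, 0.8, -0.7]
width: 0.0107
grip_force: 88.3
```

```bash
python3 -m handwheel '[[0,0,-0.012,0,0,0],[0,0,-0.01,0,0,0],[0,0,-0.006,0,0,0],[0,0,-0.003,0,0,0],[0,0,0,0,0,0]]'
python3 -m handwheel '[[0,0,-0.0015,0,0,0],[0,0,-0.0015,0,0,0],[0,0,0,0,0,0]]'
```

```text
time: 13.18
eef_pos: [0.5729, -0.1947, 0.1294]
tool_rot: [[-0.007, 1.0, 0.0], [1.0, 0.007, -0.0], [-0.0, 0.0, -1.0]]
contact_force: [-0.3, -0.4, -3.2]
width: 0.0107
grip_force: 88.3
time: 13.55
eef_pos: [0.5728, -0.1947, 0.1262]
tool_rot: [[-0.007, 1.0, -0.0], [1.0, 0.007, 0.0], [0.0, -0.0, -1.0]]
contact_force: [0.1, -0.0, -1.3]
width: 0.0112
grip_force: 88.3
```

```bash
python3 -m handwheel '[[0,0,-0.001,0,0,0],[0,0,-0.001,0,0,0],[0,0,0,0,0,0]]'
python3 -m handwheel '[[0,0,-0.001,0,0,0],[0,0,0,0,0,0]]'
```

```text
time: 13.92
eef_pos: [0.5727, -0.1947, 0.1242]
tool_rot: [[-0.007, 1.0, -0.0], [1.0, 0.007, 0.0], [0.0, -0.0, -1.0]]
contact_force: [0.9, 0.4, -1.0]
width: 0.0111
grip_force: 88.3
time: 14.18
eef_pos: [0.5731, -0.1948, 0.124]
tool_rot: [[-0.007, 1.0, 0.001], [1.0, 0.007, -0.0], [-0.0, 0.001, -1.0]]
contact_force: [-1.6, 0.4, 5.6]
width: 0.011
grip_force: 89.5
```

```bash
python3 -m handwheel '[[0,0,0.001,0,0,0],[-0.002,0,0,0,0,0],[-0.002,0,0,0,0,0],[-0.002,0,0,0,0,0],[-0.002,0,0,0,0,0],[-0.001,0,0,0,0,0]]'
python3 -m handwheel '[[-0.001,0,0,0,0,0],[-0.001,0,0,0,0,0],[-0.001,0,0,0,0,0],[-0.001,0,0,0,0,0]]'
```

```text
time: 14.92
eef_pos: [0.5638, -0.1948, 0.1244]
tool_rot: [[-0.007, 1.0, 0.001], [1.0, 0.007, -0.0], [-0.0, 0.001, -1.0]]
contact_force: [2.1, 0.3, -0.1]
width: 0.0107
grip_force: 88.5
time: 15.42
eef_pos: [0.5596, -0.1946, 0.1242]
tool_rot: [[-0.007, 1.0, -0.0], [1.0, 0.007, 0.0], [0.0, -0.0, -1.0]]
contact_force: [1.5, -0.9, -0.3]
width: 0.011
grip_force: 88.5
```

```bash
python3 -m handwheel '[[-0.001,0,0,0,0,0],[-0.001,0,0,0,0,0],[0,0,0,0,0,0]]'
python3 -m handwheel '[[-0.001,0,0,0,0,0],[0,0,0,0,0,0]]'
python3 -m handwheel '[[-0.0005,0,0,0,0,0],[0,0,0,0,0,0]]'
```

```text
time: 15.8
eef_pos: [0.5575, -0.1946, 0.1242]
tool_rot: [[-0.007, 1.0, -0.001], [1.0, 0.007, 0.0], [0.0, -0.001, -1.0]]
contact_force: [1.0, 0.7, -2.1]
width: 0.0113
grip_force: 88.5
time: 16.05
eef_pos: [0.5566, -0.1946, 0.1242]
tool_rot: [[-0.007, 1.0, -0.0], [1.0, 0.007, 0.0], [0.0, -0.0, -1.0]]
contact_force: [-0.2, 0.3, -1.8]
width: 0.0111
grip_force: 88.5
time: 16.3
eef_pos: [0.5563, -0.1946, 0.1243]
tool_rot: [[-0.008, 1.0, -0.0], [1.0, 0.008, 0.0], [0.0, -0.0, -1.0]]
contact_force: [0.9, 0.8, -1.6]
width: 0.0112
grip_force: 88.4
```

```bash
python3 -m handwheel '[[-0.0005,0,0,0,0,0],[0,0,0,0,0,0]]'
python3 -m handwheel '[[-0.0005,0,0,0,0,0],[0,0,0,0,0,0]]'
python3 -m handwheel '[[-0.0005,0,0,0,0,0],[0,0,0,0,0,0]]'
```

```text
time: 16.55
eef_pos: [0.5561, -0.1946, 0.1243]
tool_rot: [[-0.007, 1.0, 0.001], [1.0, 0.007, -0.0], [-0.0, 0.001, -1.0]]
contact_force: [3.9, 0.6, -4.1]
width: 0.0109
grip_force: 87.9
time: 16.8
eef_pos: [0.5559, -0.1947, 0.1243]
tool_rot: [[-0.007, 1.0, 0.002], [1.0, 0.007, -0.0], [-0.0, 0.002, -1.0]]
contact_force: [6.2, 1.3, -4.9]
width: 0.0111
grip_force: 87.6
time: 17.05
eef_pos: [0.5558, -0.1947, 0.1244]
tool_rot: [[-0.007, 1.0, 0.003], [1.0, 0.007, -0.0], [-0.0, 0.003, -1.0]]
contact_force: [8.6, 1.1, -7.3]
width: 0.011
grip_force: 87.6
```

```bash
python3 -m handwheel '[[-0.0005,0,0,0,0,0],[-0.0005,0,0,0,0,0],[0,0,0,0,0,0],[0,0,0,0,0,0]]'
python3 - <<'E'
from h import *
np.set_printoptions(precision=4,suppress=True)
for v in('top','side'):
    p=manip.snapshot(v);C=cloud(p);np.savez('pics/'+v+'3.npz',**{k:np.array(x) for k,x in p.items()})
    for n in('cassette','wedge'):
        r=manip.regions_of(n,p)
        if r:
            X=C[r[0]['region']&(p['z_map']>0)];print(v,n,round(r[0]['conf'],2),r[0]['rect'],np.percentile(X,[5,50,95],axis=0).round(4).tolist())
            if n=='cassette':
                X=X[(X[:,2]>.09)&(X[:,2]<.115)]
                if len(X)>3: print('line x(y)',np.polyfit(X[:,1],X[:,0],1),X.mean(0))
    save(p,v+'3.png',(300,190,400,290) if v=='side' else (320,170,400,230),6 if v=='side' else 8)
s=manip.observe();print(s['time'],s['contact_force'],s['torque'])
E
```

```text
time: 17.55
eef_pos: [0.5556, -0.1947, 0.1245]
tool_rot: [[-0.007, 1.0, 0.004], [1.0, 0.007, -0.001], [-0.001, 0.004, -1.0]]
contact_force: [12.2, 1.5, -9.1]
width: 0.0111
grip_force: 87.7
side cassette 0.37 [344.6, 222.3, 360.5, 234.1] [[0.5401, -0.2249, 0.1006], [0.5442, -0.182, 0.105], [0.5475, -0.1609, 0.1098]]
line x(y) [-0.0083  0.5423] [ 0.5438 -0.189   0.1051]
side wedge 0.6 [344.8, 216.2, 361.6, 232.3] [[0.5476, -0.215, 0.0995], [0.551, -0.2096, 0.1212], [0.5579, -0.1944, 0.1635]]
17.85 [11.7824  1.4894 -9.2885] [ 0.3453 -2.6515  0.2378]
```

View pics/side3.png

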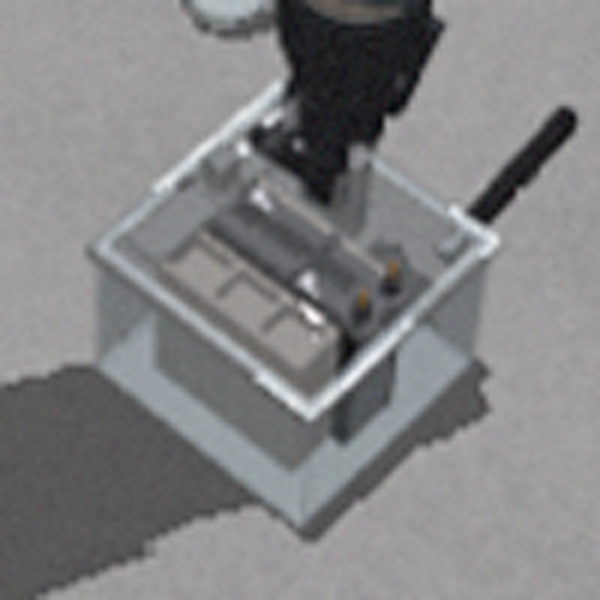

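Cassette line measured at world x 0.544 (tank x ≈ 0.025), parallel to the core and touching it (crop (260,190)–(390,270)). I'll take out the small tool tilt so the foot is pressed as well.

```bash
python3 -m handwheel '[[0,0,0,0,0.003,0],[0,0,0,0,0.003,0],[0,0,0,0,0,0],[0,0,0,0,0,0],[0,0,0,0,0,0],[0,0,0,0,0,0]]'
python3 -c "
from rig import manip
s=manip.observe();print(s['contact_force'],s['torque'],s['width'])"
```

```text
time: 18.6
eef_pos: [0.5557, -0.1946, 0.1244]
tool_rot: [[-0.007, 1.0, -0.001], [1.0, 0.007, -0.001], [-0.001, -0.001, -1.0]]
contact_force: [12.5, 1.7, -10.8]
width: 0.0112
grip_force: 87.7
[ 12.54599852   1.71468222 -10.80943666] [ 0.43467453 -2.79118936  0.26064071] 0.011172652335409924
```

```bash
python3 -c "
from rig import manip
print(manip.close_job())"
```

```text
the job is handed in; nothing more can be done
None
```

I handed the job in at about 19 s: lock at its open stop, wedge upright on the tank floor behind the cassette, and the gripper still pressing it with about 12 N so that the cassette's top edge measures flush on the gasket (its foot could not be seen); no verdict came back.

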